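# Pack the soldering-supplies caddy

## Robot

A 6-joint arm with a two-finger parallel gripper is mounted at the origin on a cart in front of the work surface, level with it; the furniture and walls round the work are solid. World frame = base frame: x ahead of the robot, y to its left, z up, the work surface at z = 0. Lengths are in m, angles in rad, forces in N, time in s.
With the tool pointing down it reaches from about 0.375 to 0.975 m from the base axis. Payload 3.8 kg.
Tool frame: the origin (TCP) lies at the very end of the fingers, on their centre line; the grasp point (between the pads) lies 19 mm behind it; z points along the fingers, y is the line along which they close (so a half turn about z gives the same grasp; the last joint's range is limited). The gripper opens to 85 mm and grips with 20 to 120 N. Pads are 22 mm wide; open, the fingers measure 114 mm over their backs; the gripper's body (76 mm by 85 mm) begins 54 mm behind the grasp point. The pads swing forward as they close: fully open they stand 13 mm farther back than shut.
Start: joints at [-1.35, 0.264, 1.604, -0, 1.274, -0.037], TCP at [0.172, -0.653, 0.231] pointing down, gripper open.
Joint ranges: [-2.63, 2.63], [-0.94, 2.18], [0.31, 2.57], [-1.31, 4.45], [0, 2.66], [-2.55, 2.55]. Speed limits (rad/s): [2.57, 2.57, 3.14, 3.14, 3.14, 3.14].

## Interface

Orientations are given as a rotation vector (axis times angle).
In Python, from workcell import read_state, read_camera, calibration, finish_job gives the robot as it stands.
- The arm moves only by the tool step_arm, never from a script. Its argument "commands" is a list of rows, each an object of numbers: "fingers": the gripper's target within -1 to 1 (shut at 1, half-way at 0, fully open at -1); "dx", "dy", "dz": the shift along the tool's x, y, z in m; "roll": the turn about the tool's z in degrees. In form: [{"fingers": .., "dx": .., "dy": .., "dz": .., "roll": ..}, ...]. A call has 1 to 8 rows; each row is the pose to reach, as a shift and turn from the pose commanded when the call began, along the tool's axes at that moment; what a row does not reach only later rows make up. A row lasts 1/8 s, in which the tool goes at most 62.5 mm and 10.7 degrees, less where a joint would pass 70% of its speed; a pose out of reach is approached as far as the arm can. A call with a gripper value outside its range is refused whole. The fingers move at their own pace and stop on an object; "squeeze" is the grip in N (left out, the last holds). Time passes only in rows, so rows that repeat a pose let the fingers close. It gives the time, the measured TCP pose, the force, the opening and the grip force at its end, in the units of the state.
- read_state(): the state, without advancing time (a new reading comes with each control period).
- read_camera(name): name is "scene" or "top"; returns (picture, depth): 384x512x3 uint8, blue, green, red; 384x512 float32, m along the optical axis (not along the pixel's ray), 0 where there is no reading.
- calibration(name): a dict with "intrinsics" (3x3 intrinsics, pixels), "world_to_cam" (4x4, takes a point from world to camera coordinates). Camera axes: x right, y up, looking along -z (the intrinsics and any distortion apply to the point x, -y, -z); pixel columns grow to the right and rows downward; lengths in m; the calibration is good to about 2 mm. A picture is of the moment at which its call begins. calibration takes no time and is no camera call.
- finish_job(): hands the job in; it is judged then, once.
The state is a dict: "time": time; "q": joint angles; "joint_vel": joint speeds; "joint_torque": joint torques, N m; "tool_pos": TCP position; "tcp_rot": TCP orientation; "wrist_force": force on the tool from outside, world axes, zero at the start; "torque": the same for the moment, N m; "width": opening from 0.0 (shut) to 1.0 (fully open); "grip_force": force on a finger pad.
Only numpy, scipy, OpenCV 4.12 (cv2) and the standard library are available. Lean on these libraries where they do the work, as an engineer would, in place of code of your own. Each camera call takes 0.05 s, during which the arm holds its last target. There are 200 camera calls.

## Task

Pack the caddy for the next job: stand the spray can in the wide round cup, the white squeeze bottle in the narrow round cup, the closed jar with its lid on in the large square cup, and the paste tube, cap down, in the small square cup, each upright on the cup's floor. The open jar without a lid and the little lacquer bottle with the brush cap do not belong in the caddy: leave them standing where they are, and do not use the old stock round the steel bowl at the back right.

Things in the scene. Friction and masses are not known exactly. Their poses are not given: they have to be found in the camera images.
- spray_can: Spray can, dark cylinder 54 mm in diameter with a grey shoulder and a small red button, 166 mm high overall (full diameter up to about 115 mm), about 0.38 kg. Origin: centre of its underside on the desk; z up. It stands in front, under 0.70 m from the base axis; those round the steel bowl at the back right are fixed, not meant.
- white_bottle: White squeeze bottle with a thin nozzle; round, 32 mm in diameter, 114 mm high (full diameter up to about 70 mm), about 0.09 kg. Origin: centre of its underside on the desk; z up. It stands in front, under 0.70 m from the base axis; those round the steel bowl at the back right are fixed, not meant.
- flux_jar: Closed jar: clear round jar 40 mm in diameter, 50 mm high, with its orange screw lid (43 mm in diameter) on the top 13 mm. The lid is fast. Origin: centre of its underside on the desk; z up. It stands in front, under 0.70 m from the base axis; those round the steel bowl at the back right are fixed, not meant.
- paste_tube: White paste tube standing on its round cap (23 mm in diameter, 14 mm high), 76 mm high; the body above it is 20 mm thick along its own x and 24 mm wide along its own y, getting thinner along x towards the flat crimped end at the top. About 0.03 kg. Origin: centre of its underside on the desk; z up. It stands in front, under 0.70 m from the base axis; those round the steel bowl at the back right are fixed, not meant.
- open_jar: Look-alike, not to be packed: open jar with no lid, clear, round, 41 mm in diameter, 44 mm high. Origin: centre of its underside on the desk; z up. It stands in front, under 0.70 m from the base axis; those round the steel bowl at the back right are fixed, not meant.
- varnish_bottle: Look-alike, not to be packed: little square lacquer bottle, 24 x 24 mm and 36 mm high, orange, with a slender pale brush cap; 98 mm high overall. Origin: centre of its underside on the desk; z up. It stands in front, under 0.70 m from the base axis; those round the steel bowl at the back right are fixed, not meant.
- wide_round_cup: Wide round cup, 72 mm in diameter inside, 78 mm outside. Fixed. Origin: centre of its underside, which is 3 mm above the desk; z up; its floor is 3 mm and its rim 18 mm above the origin. One of four plain white plastic cups in one row, 80 mm apart, in a low grey caddy tray (90 x 334 mm, 10 mm high, the row along the tray's length); which cup stands where in the row varies. The cup's own y axis runs along the row, its x axis across it.
- narrow_round_cup: Narrow round cup, 50 mm in diameter inside, 56 mm outside. Fixed. Origin: centre of its underside, which is 3 mm above the desk; z up; its floor is 3 mm and its rim 18 mm above the origin. One of four plain white plastic cups in one row, 80 mm apart, in a low grey caddy tray (90 x 334 mm, 10 mm high, the row along the tray's length); which cup stands where in the row varies. The cup's own y axis runs along the row, its x axis across it.
- large_square_cup: Large square cup, 60 x 60 mm inside, 66 mm outside. Fixed. Origin: centre of its underside, which is 3 mm above the desk; z up; its floor is 3 mm and its rim 18 mm above the origin. One of four plain white plastic cups in one row, 80 mm apart, in a low grey caddy tray (90 x 334 mm, 10 mm high, the row along the tray's length); which cup stands where in the row varies. The cup's own y axis runs along the row, its x axis across it.
- small_square_cup: Small square cup, 42 x 42 mm inside, 48 mm outside. Fixed. Origin: centre of its underside, which is 3 mm above the desk; z up; its floor is 3 mm and its rim 18 mm above the origin. One of four plain white plastic cups in one row, 80 mm apart, in a low grey caddy tray (90 x 334 mm, 10 mm high, the row along the tray's length); which cup stands where in the row varies. The cup's own y axis runs along the row, its x axis across it.
Not all that is in view belongs to the job. Leave any red look-alike of the white_bottle alone. There is more than one size of the flux_jar; the one meant has the size given above.

How it is judged:
By the outcome, as a careful person would: the job done as asked, in the order asked, and still so for the second after the job is handed in, with the robot touching nothing.
It also fails if it takes over 120 s, if anything falls off the work surface, if the arm or the gripper's body presses on something with over 40 N, if the wrist force passes 120 N, or if a joint passes its speed limit or range.

## Working session

There is one attempt and no reset: what is moved stays moved. The work goes in short steps, Python scripts to look and compute and a tool call to move; the robot and the scene stay as the last step left them, time stands still between calls to the robot, and variables do not carry over. Pictures are saved under pics/ and viewed, at most 14 in all, crops included, and the job is handed in when it is done.

Besides the shell and the picture viewer there is one more tool, called after ">>>" by a JSON object that holds its "op" and its "data". step_arm: Moves the arm, as the interface text tells. Its arguments: {"type":"object","properties":{"commands":{"type":"array","items":{"type":"object","properties":{"fingers":{"type":"number"},"dx":{"type":"number"},"dy":{"type":"number"},"dz":{"type":"number"},"roll":{"type":"number"}}}},"squeeze":{"type":"number"}},"required":["commands"]}

```bash
mkdir -p pics; cat > h.py <<'E'
import numpy as np, cv2
from workcell import read_state, read_camera, calibration, finish_job
def cloud(name,depth):
    c=calibration(name);K=np.array(c["intrinsics"]);T=np.linalg.inv(np.array(c["world_to_cam"]))
    v,u=np.mgrid[:384,:512].astype(float)
    x=(u-K[0,2])/K[0,0]*depth; y=(v-K[1,2])/K[1,1]*depth
    P=np.stack([x,-y,-depth,np.ones_like(x)],-1)@T.T
    return P[...,:3]
E
python3 - <<'E'
from h import *
for n in("top","scene"):
    p,d=read_camera(n);cv2.imwrite(f"pics/{n}0.png",cv2.resize(p,(800,600)));np.savez(f"{n}0.npz",p=p,d=d)
    c=calibration(n);print(n,c, (d>0).mean())
s=read_state();print({k:np.round(v,3).tolist() for k,v in s.items()})
E
```

```text
top {'intrinsics': array([[347.97925322,   0.        , 258.65331596],
       [  0.        , 347.97925322, 191.16167982],
       [  0.        ,   0.        ,   1.        ]]), 'world_to_cam': array([[-0.01012784, -0.99994151,  0.00379501, -0.01323046],
       [ 0.99174373, -0.00955948,  0.12787881, -0.53726057],
       [-0.12783505,  0.00505881,  0.99178254, -1.01198735],
       [ 0.        ,  0.        ,  0.        ,  1.        ]])} 0.9960835774739584
scene {'intrinsics': array([[415.87460585,   0.        , 258.73788792],
       [  0.        , 415.87460585, 191.03390178],
       [  0.        ,   0.        ,   1.        ]]), 'world_to_cam': array([[ 0.52522755, -0.85092888,  0.00748668, -0.2838477 ],
       [ 0.43259183,  0.27456871,  0.85876442, -0.25505381],
       [-0.73280306, -0.44780806,  0.51231593, -0.89121055],
       [ 0.        ,  0.        ,  0.        ,  1.        ]])} 0.9958699544270834
{'time': 0.1, 'q': [-1.35, 0.265, 1.605, -0.0, 1.274, -0.037], 'joint_vel': [0.0, -0.001, -0.003, -0.001, 0.001, -0.001], 'joint_torque': [-0.0, -51.671, -36.859, -0.0, 0.006, 0.0], 'tool_pos': [0.172, -0.652, 0.23], 'tcp_rot': [-3.113, -0.404, 0.0], 'wrist_force': [-0.703, -0.528, -0.227], 'torque': [-0.011, -0.013, 0.019], 'grip_force': 0.0, 'width': 1.002}
```

View pics/top0.png

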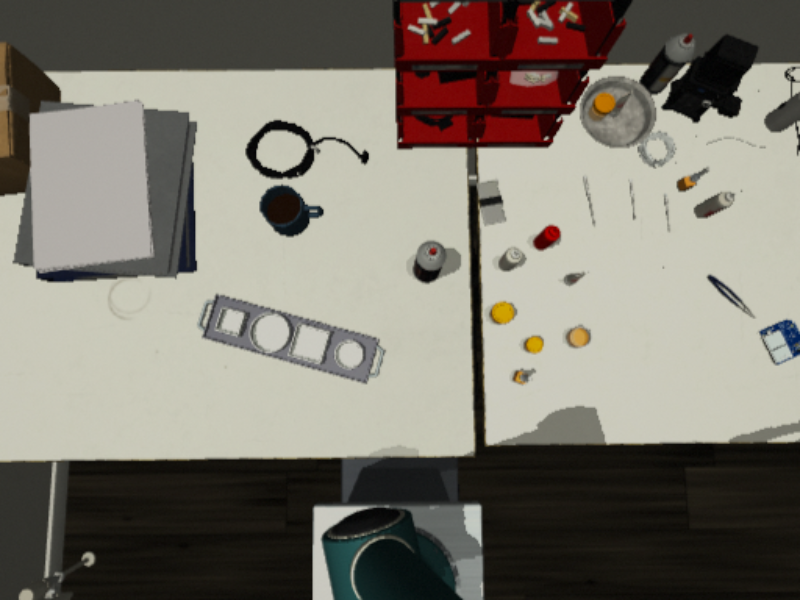

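View pics/scene0.png

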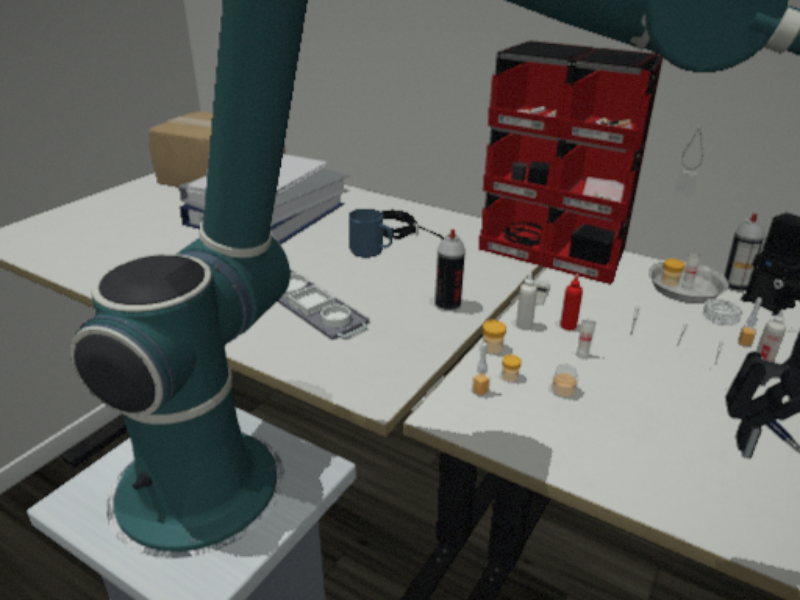

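The top view shows these, in 800x600 pixels:
- **Spray can:** (430,258).
- **White bottle:** (512,258), with its red look-alike at (547,237).
- **Paste tube:** (573,278).
- **Yellow-lidded jars:** (503,313) larger and (534,344) smaller. The larger one should be the flux jar, and I'll check its size.
- **Open jar:** (579,337).
- **Varnish bottle:** (523,376).
- **Cups, left to right:** small square (232,321), wide round (271,332), large square (311,343), narrow round (350,354).

Next I'll measure from depth and colour.

```bash
python3 - <<'E'
from h import *
D={n:np.load(n+"0.npz") for n in("top","scene")}
C={n:cloud(n,D[n]["d"]) for n in D}
def reg(n,u,v,r=30):
    pass
for n in D:
    P=C[n];z=P[...,2]
    m=((z>.012)&(z<.25)&(P[...,0]>.3)&(P[...,0]<.72)&(abs(P[...,1])<.4)&(np.hypot(P[...,0],P[...,1])<.75)).astype(np.uint8)
    k,l,st,ce=cv2.connectedComponentsWithStats(m)
    print(n)
    for i in range(1,k):
        if st[i,4]<12: continue
        q=P[l==i]; zt=np.percentile(q[:,2],98); t=q[q[:,2]>zt-.006]
        (c,(w,h),a)=cv2.minAreaRect((t[:,:2]*1000).astype(np.float32))
        print((ce[i]*800/512).round(), st[i,4],"ztop",zt.round(4),"topmean",t.mean(0).round(4),"rect",np.round(c,1),round(w,1),round(h,1),round(a), "bbox",q.min(0).round(3),q.max(0).round(3), D[n]["p"][l==i].mean(0).round())
# desk check
z=C["top"][...,2];print("desk",np.median(z[200:280,100:300]),np.median(C["scene"][150:165,30:80,2]))
# cups: white inside grey tray in top
p=D["top"]["p"][185:250,122:250];hsv=cv2.cvtColor(p,cv2.COLOR_BGR2HSV)
cv2.imwrite("pics/cups.png",cv2.resize(p,None,fx=6,fy=6,interpolation=cv2.INTER_CUBIC))
a=D["scene"]["p"][165:260,290:390];cv2.imwrite("pics/objs.png",cv2.resize(a,None,fx=6,fy=6,interpolation=cv2.INTER_CUBIC))
E
```

```text
top
[291. 218.] 545 ztop 0.0935 topmean [0.6864 0.2037 0.0917] rect [690.1 207.1] 47.1 79.8 10 bbox [0.666 0.139 0.012] [0.72  0.249 0.097] [33. 33. 32.]
[546. 237.] 171 ztop 0.1101 topmean [ 0.6512 -0.293   0.1095] rect [ 651.2 -293.2] 4.9 3.2 0 bbox [ 0.636 -0.306  0.012] [ 0.667 -0.277  0.114] [ 11.  14. 107.]
[429. 261.] 417 ztop 0.1619 topmean [ 0.6025 -0.0668  0.1633] rect [602.6 -66.5] 7.4 8.0 4 bbox [ 0.574 -0.093  0.012] [ 0.629 -0.038  0.168] [77. 82. 86.]
[510. 259.] 153 ztop 0.1091 topmean [ 0.609  -0.2202  0.1088] rect [ 609.6 -220.6] 6.1 4.5 0 bbox [ 0.594 -0.235  0.012] [ 0.623 -0.205  0.117] [112. 125. 127.]
[573. 277.] 58 ztop 0.0759 topmean [ 0.5761 -0.3473  0.0752] rect [ 576.1 -347.3] 1.0 20.7 18 bbox [ 0.566 -0.357  0.013] [ 0.585 -0.336  0.076] [ 85.  95. 100.]
[501. 313.] 177 ztop 0.0523 topmean [ 0.5074 -0.2036  0.0494] rect [ 508.5 -203.9] 39.4 38.8 90 bbox [ 0.487 -0.224  0.012] [ 0.528 -0.182  0.053] [ 17. 146. 187.]
[230. 322.] 80 ztop 0.0232 topmean [0.4982 0.3204 0.0198] rect [498.1 321.4] 49.4 47.8 74 bbox [0.469 0.293 0.012] [0.525 0.35  0.024] [137. 1
[... 1905 characters left out ...]
 352.] 453 ztop 0.0906 topmean [ 0.3836 -0.2405  0.0925] rect [ 383.  -240.9] 10.4 5.3 27 bbox [ 0.369 -0.254  0.012] [ 0.526 -0.183  0.097] [ 86. 131. 155.]
[585. 335.] 187 ztop 0.0753 topmean [ 0.5756 -0.3482  0.0732] rect [ 576.3 -348.4] 5.6 21.3 21 bbox [ 0.563 -0.36   0.012] [ 0.581 -0.337  0.076] [123. 129. 137.]
[510. 366.] 155 ztop 0.0384 topmean [ 0.4452 -0.2662  0.0365] rect [ 445.7 -266.1] 30.4 29.7 67 bbox [ 0.429 -0.281  0.012] [ 0.462 -0.251  0.039] [ 71. 132. 163.]
[564. 378.] 275 ztop 0.0443 topmean [ 0.4596 -0.3555  0.0417] rect [ 460.5 -354.9] 39.0 35.2 20 bbox [ 0.439 -0.375  0.012] [ 0.483 -0.335  0.046] [125. 148. 162.]
desk -0.00015582099446420639 -0.0019363582375580557
```

View pics/cups.png

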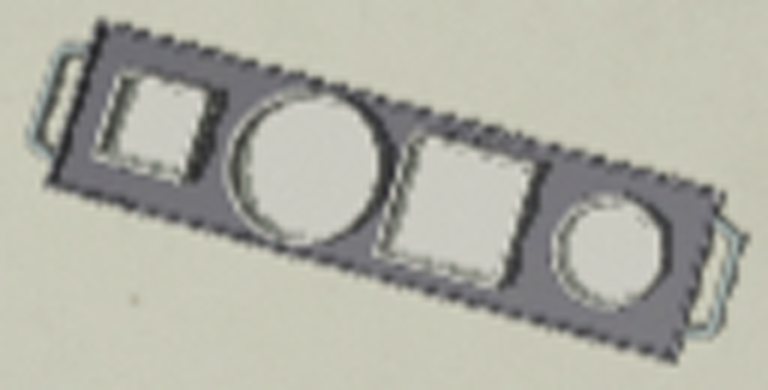

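View pics/objs.png

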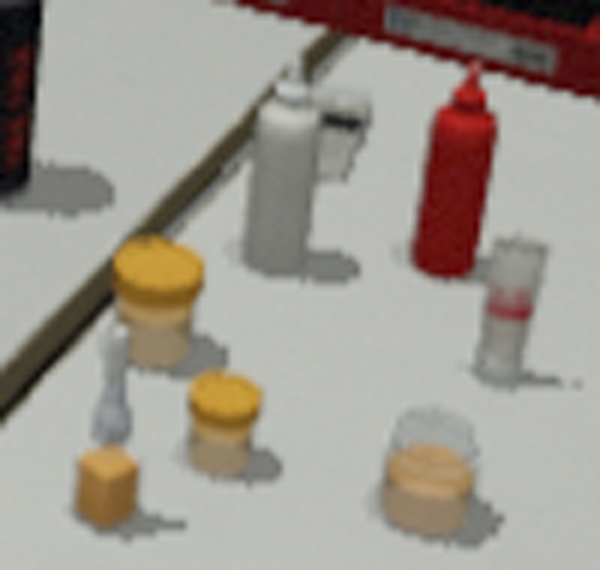

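The crops confirm these identifications:
- **White bottle:** crop (285,180). The red one is the look-alike.
- **Flux jar:** large yellow-lidded jar, crop (158,300). It measures about 40 mm across and 50 mm high, while the other at (225,420) is about 30 x 40 mm and too small.
- **Paste tube:** crop (510,310).
- **Not to be packed:** open jar at (430,470) and lacquer bottle at (107,440).
- **Cups:** seen from the left, small square, wide round, large square, narrow round. Their spacing comes out at 79.9 mm against the given 80.

I'll go for the spray can first.

```bash
cat >> h.py <<'E'
from scipy.spatial.transform import Rotation as Ro
def go(x,y,z,ya,w=None):
    "move (dx,dy,dz,roll) taking TCP to x,y,z with closing line at world angle ya deg"
    s=read_state();R=Ro.from_rotvec(s["tcp_rot"]).as_matrix()
    d=R.T@(np.array([x,y,z])-s["tool_pos"])
    cur=np.degrees(np.arctan2(R[1,1],R[0,1]));turn=(ya-cur+90)%180-90
    print("pos",np.round(s["tool_pos"],4),"yang",round(cur,1),"zdir",R[:,2].round(3),"-> d",d.round(4),"roll",round(-turn,1))
OBJ=dict(spray=(.6015,-.066),bottle=(.6093,-.2215),jar=(.508,-.2037),tube=(.5762,-.3478))
CUP=dict(spray=(.4759,.2446),bottle=(.4315,.091),jar=(.4537,.1678),tube=(.4981,.3214))
E
python3 -c "
from h import *
go(*OBJ['spray'],.25,-16.1)"
```

```text
pos [ 0.1719 -0.652   0.23  ] yang -75.2 zdir [-0.     0.002 -1.   ] -> d [ 0.5648 -0.4572 -0.019 ] roll -59.1
```

>>> {"op": "step_arm", "data": {"commands": [{"fingers":-1,"dx":0.565,"dy":-0.457,"dz":-0.019,"roll":-59},{"fingers":-1,"dx":0.565,"dy":-0.457,"dz":-0.019,"roll":-59},{"fingers":-1,"dx":0.565,"dy":-0.457,"dz":-0.019,"roll":-59},{"fingers":-1,"dx":0.565,"dy":-0.457,"dz":-0.019,"roll":-59},{"fingers":-1,"dx":0.565,"dy":-0.457,"dz":-0.019,"roll":-59},{"fingers":-1,"dx":0.565,"dy":-0.457,"dz":-0.019,"roll":-59},{"fingers":-1,"dx":0.565,"dy":-0.457,"dz":-0.019,"roll":-59},{"fingers":-1,"dx":0.565,"dy":-0.457,"dz":-0.019,"roll":-59}], "squeeze": 50}}

```text
time: 1.1
tool_pos: [0.4684, -0.2477, 0.2441]
tcp_rot: [-2.513, -1.885, 0.0]
wrist_force: [0.7, -1.3, 0.4]
width: 1.0
grip_force: 0.0
```

```bash
python3 -c "
from h import *
go(*OBJ['spray'],.25,-16.1)"
```

```text
pos [ 0.4684 -0.2477  0.2441] yang -16.2 zdir [-0.  0. -1.] -> d [ 0.2117  0.077  -0.0059] roll -0.1
```

>>> {"op": "step_arm", "data": {"commands": [{"fingers":-1,"dx":0.212,"dy":0.077,"dz":-0.006},{"fingers":-1,"dx":0.212,"dy":0.077,"dz":-0.006},{"fingers":-1,"dx":0.212,"dy":0.077,"dz":-0.006},{"fingers":-1,"dx":0.212,"dy":0.077,"dz":-0.006},{"fingers":-1,"dx":0.212,"dy":0.077,"dz":-0.006},{"fingers":-1,"dx":0.212,"dy":0.077,"dz":-0.006}]}}

```text
invalid input
```

```bash
python3 -c "
from h import *
go(*OBJ['spray'],.096,-16.1)"
```

```text
pos [ 0.4684 -0.2477  0.2441] yang -16.2 zdir [-0.  0. -1.] -> d [0.2117 0.077  0.1481] roll -0.1
```

Every row needs all five fields.

>>> {"op": "step_arm", "data": {"commands": [{"fingers":-1,"dx":0.212,"dy":0.077,"dz":-0.006,"roll":0},{"fingers":-1,"dx":0.212,"dy":0.077,"dz":-0.006,"roll":0},{"fingers":-1,"dx":0.212,"dy":0.077,"dz":-0.006,"roll":0},{"fingers":-1,"dx":0.212,"dy":0.077,"dz":-0.006,"roll":0},{"fingers":-1,"dx":0.212,"dy":0.077,"dz":-0.006,"roll":0},{"fingers":-1,"dx":0.212,"dy":0.077,"dz":-0.006,"roll":0}]}}

```text
time: 1.85
tool_pos: [0.6002, -0.0679, 0.2497]
tcp_rot: [-2.512, -1.886, 0.002]
wrist_force: [-0.2, -0.7, 0.1]
width: 0.999
grip_force: 0.0
```

```bash
python3 -c "
from h import *
go(*OBJ['spray'],.096,-16.1)"
```

```text
pos [ 0.6002 -0.0679  0.2497] yang -16.2 zdir [-0.002 -0.    -1.   ] -> d [0.0023 0.0009 0.1537] roll -0.1
```

>>> {"op": "step_arm", "data": {"commands": [{"fingers":-1,"dx":0.002,"dy":0.001,"dz":0.05,"roll":0},{"fingers":-1,"dx":0.002,"dy":0.001,"dz":0.1,"roll":0},{"fingers":-1,"dx":0.002,"dy":0.001,"dz":0.135,"roll":0},{"fingers":-1,"dx":0.002,"dy":0.001,"dz":0.153,"roll":0},{"fingers":-1,"dx":0.002,"dy":0.001,"dz":0.153,"roll":0}]}}

```text
time: 2.48
tool_pos: [0.6015, -0.0668, 0.0967]
tcp_rot: [-2.513, -1.883, 0.002]
wrist_force: [0.5, -0.0, -0.0]
width: 0.995
grip_force: 0.0
```

>>> {"op": "step_arm", "data": {"commands": [{"fingers":1,"dx":0,"dy":0,"dz":0,"roll":0},{"fingers":1,"dx":0,"dy":0,"dz":0,"roll":0},{"fingers":1,"dx":0,"dy":0,"dz":0,"roll":0},{"fingers":1,"dx":0,"dy":0,"dz":0,"roll":0},{"fingers":1,"dx":0,"dy":0,"dz":0,"roll":0},{"fingers":1,"dx":0,"dy":0,"dz":0,"roll":0}]}}

```text
time: 3.22
tool_pos: [0.604, -0.066, 0.0998]
tcp_rot: [2.51, 1.884, 0.004]
wrist_force: [-0.1, -0.3, 6.6]
width: 0.611
grip_force: 52.5
```

```bash
python3 -c "
from h import *
p,d=read_camera('scene')
cv2.imwrite('pics/grip1.png',cv2.resize(p[80:210,230:350],None,fx=4.5,fy=4.5,interpolation=cv2.INTER_CUBIC))
go(.6015,-.066,.095,-16.1)"
```

```text
pos [ 0.604  -0.066   0.0998] yang -16.2 zdir [ 0.004 -0.    -1.   ] -> d [-0.0007 -0.0024  0.0048] roll -0.1
```

View pics/grip1.png

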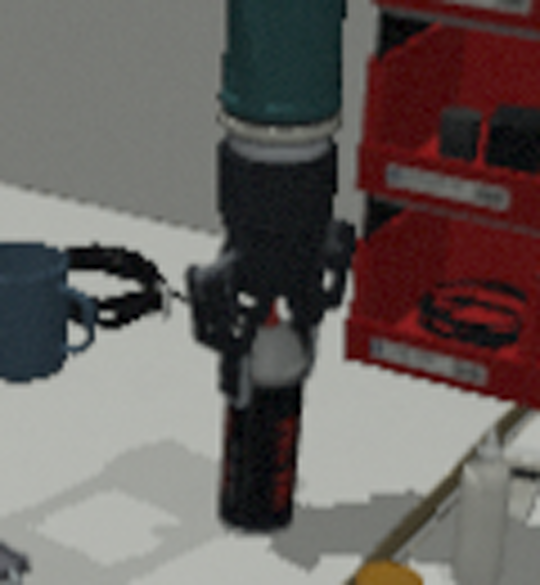

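>>> {"op": "step_arm", "data": {"commands": [{"fingers":-1,"dx":0,"dy":0,"dz":0,"roll":0},{"fingers":-1,"dx":0,"dy":0,"dz":0,"roll":0},{"fingers":-1,"dx":0,"dy":0,"dz":0,"roll":0},{"fingers":-1,"dx":0,"dy":0,"dz":0.002,"roll":0},{"fingers":-1,"dx":0,"dy":0,"dz":0.003,"roll":0},{"fingers":-1,"dx":0,"dy":0,"dz":0.003,"roll":0}]}}

```text
time: 4.03
tool_pos: [0.6022, -0.066, 0.094]
tcp_rot: [-2.512, -1.885, 0.001]
wrist_force: [0.1, -0.2, -0.2]
width: 1.004
grip_force: 0.0
```

>>> {"op": "step_arm", "data": {"commands": [{"fingers":-1,"dx":0,"dy":0,"dz":0.001,"roll":0},{"fingers":-1,"dx":0,"dy":0,"dz":0.001,"roll":0},{"fingers":-1,"dx":0,"dy":0,"dz":0.001,"roll":0}]}}

```text
time: 4.4
tool_pos: [0.6025, -0.066, 0.0935]
tcp_rot: [2.513, 1.885, 0.0]
wrist_force: [0.5, 0.1, 0.2]
width: 0.999
grip_force: 0.0
```

>>> {"op": "step_arm", "data": {"commands": [{"fingers":1,"dx":0,"dy":0,"dz":0,"roll":0},{"fingers":1,"dx":0,"dy":0,"dz":0,"roll":0},{"fingers":1,"dx":0,"dy":0,"dz":0,"roll":0},{"fingers":1,"dx":0,"dy":0,"dz":0,"roll":0},{"fingers":1,"dx":0,"dy":0,"dz":0,"roll":0},{"fingers":1,"dx":0,"dy":0,"dz":0,"roll":0}]}}

```text
time: 5.15
tool_pos: [0.6028, -0.066, 0.0939]
tcp_rot: [2.512, 1.885, 0.001]
wrist_force: [-0.3, 1.0, 5.0]
width: 0.611
grip_force: 52.6
```

Same width and barely any deflection now, so this is a good grip. I'll raise the squeeze and lift a little.

>>> {"op": "step_arm", "data": {"commands": [{"fingers":1,"dx":0,"dy":0,"dz":0,"roll":0},{"fingers":1,"dx":0,"dy":0,"dz":-0.01,"roll":0},{"fingers":1,"dx":0,"dy":0,"dz":-0.03,"roll":0},{"fingers":1,"dx":0,"dy":0,"dz":-0.06,"roll":0},{"fingers":1,"dx":0,"dy":0,"dz":-0.08,"roll":0},{"fingers":1,"dx":0,"dy":0,"dz":-0.08,"roll":0},{"fingers":1,"dx":0,"dy":0,"dz":-0.08,"roll":0}], "squeeze": 70}}

```text
time: 6.02
tool_pos: [0.6016, -0.0659, 0.1725]
tcp_rot: [-2.512, -1.885, 0.002]
wrist_force: [0.0, -0.8, -5.4]
width: 0.607
grip_force: 74.3
```

```bash
python3 -c "
from h import *
go(*CUP['spray'],.173,-16.1)"
```

```text
pos [ 0.6016 -0.0659  0.1725] yang -16.2 zdir [-0.002  0.    -1.   ] -> d [ 0.263  -0.2075 -0.0003] roll -0.1
```

>>> {"op": "step_arm", "data": {"commands": [{"fingers":1,"dx":0.02,"dy":-0.016,"dz":0,"roll":0},{"fingers":1,"dx":0.055,"dy":-0.043,"dz":0,"roll":0},{"fingers":1,"dx":0.095,"dy":-0.075,"dz":0,"roll":0},{"fingers":1,"dx":0.14,"dy":-0.11,"dz":0,"roll":0},{"fingers":1,"dx":0.18,"dy":-0.142,"dz":0,"roll":0},{"fingers":1,"dx":0.22,"dy":-0.174,"dz":0,"roll":0},{"fingers":1,"dx":0.248,"dy":-0.196,"dz":0,"roll":0},{"fingers":1,"dx":0.263,"dy":-0.2075,"dz":0,"roll":0}]}}

```text
time: 7.02
tool_pos: [0.4742, 0.2463, 0.1721]
tcp_rot: [-2.51, -1.888, 0.004]
wrist_force: [0.7, 0.4, -4.4]
width: 0.606
grip_force: 74.5
```

>>> {"op": "step_arm", "data": {"commands": [{"fingers":1,"dx":0,"dy":0,"dz":0,"roll":0},{"fingers":1,"dx":0,"dy":0,"dz":0,"roll":0},{"fingers":1,"dx":0,"dy":0,"dz":0,"roll":0}]}}

```text
time: 7.4
tool_pos: [0.4771, 0.2435, 0.1732]
tcp_rot: [2.514, 1.884, -0.001]
wrist_force: [1.0, -0.5, -4.3]
width: 0.607
grip_force: 74.5
```

```bash
python3 - <<'E'
from h import *
go(*CUP['spray'],.10,-16.1)
p,d=read_camera('scene');P=cloud('scene',d)
m=(P[...,2]>.03)&(P[...,2]<.15)&(np.hypot(P[...,0]-.476,P[...,1]-.245)<.05)
for a in(.03,.06,.08,.1,.12):
    q=P[m&(P[...,2]>a)&(P[...,2]<a+.02)]
    if len(q): print(a,len(q),q.min(0).round(3),q.max(0).round(3))
v,u=np.nonzero(m);print("px",u.min(),u.max(),v.min(),v.max(), P[m][:,2].min())
cv2.imwrite('pics/carry1.png',cv2.resize(p[60:240,110:310],None,fx=3.3,fy=3.3,interpolation=cv2.INTER_CUBIC))
E
```

```text
pos [0.4771 0.2435 0.1732] yang -16.3 zdir [-0. -0. -1.] -> d [ 0.0008 -0.0014  0.0732] roll -0.2
0.06 9 [0.45  0.221 0.077] [0.483 0.265 0.08 ]
0.08 98 [0.447 0.218 0.08 ] [0.489 0.264 0.1  ]
0.1 101 [0.446 0.218 0.1  ] [0.491 0.264 0.12 ]
0.12 103 [0.446 0.218 0.12 ] [0.491 0.261 0.14 ]
px 171 190 144 167 0.07672779578722311
```

View pics/carry1.png

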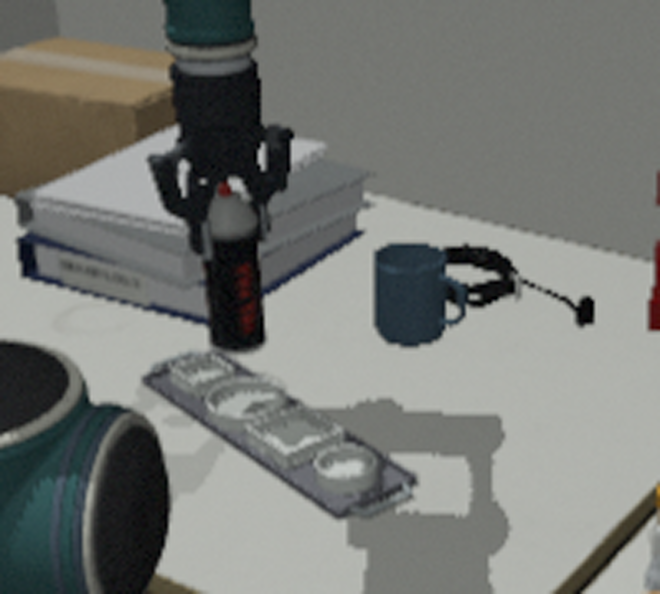

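The can hangs upright over the wide cup, with its bottom at about 0.078 m. I'll lower it until it touches.

>>> {"op": "step_arm", "data": {"commands": [{"fingers":1,"dx":0.001,"dy":-0.001,"dz":0.02,"roll":0},{"fingers":1,"dx":0.001,"dy":-0.001,"dz":0.04,"roll":0},{"fingers":1,"dx":0.001,"dy":-0.001,"dz":0.057,"roll":0},{"fingers":1,"dx":0.001,"dy":-0.001,"dz":0.067,"roll":0},{"fingers":1,"dx":0.001,"dy":-0.001,"dz":0.071,"roll":0},{"fingers":1,"dx":0.001,"dy":-0.001,"dz":0.073,"roll":0},{"fingers":1,"dx":0.001,"dy":-0.001,"dz":0.073,"roll":0}]}}

```text
time: 8.32
tool_pos: [0.4764, 0.246, 0.1009]
tcp_rot: [2.512, 1.886, 0.002]
wrist_force: [-0.3, -0.4, -4.8]
width: 0.61
grip_force: 74.5
```

>>> {"op": "step_arm", "data": {"commands": [{"fingers":1,"dx":0,"dy":0,"dz":0.001,"roll":0},{"fingers":1,"dx":0,"dy":0,"dz":0.0015,"roll":0},{"fingers":1,"dx":0,"dy":0,"dz":0.0015,"roll":0}]}}

```text
time: 8.7
tool_pos: [0.4768, 0.2463, 0.1001]
tcp_rot: [2.513, 1.886, 0.003]
wrist_force: [-0.8, 0.1, 2.7]
width: 0.603
grip_force: 75.2
```

Contact. Now release and rise.

>>> {"op": "step_arm", "data": {"commands": [{"fingers":0,"dx":0,"dy":0,"dz":0,"roll":0},{"fingers":-1,"dx":0,"dy":0,"dz":0,"roll":0},{"fingers":-1,"dx":0,"dy":0,"dz":0,"roll":0},{"fingers":-1,"dx":0,"dy":0,"dz":0,"roll":0},{"fingers":-1,"dx":0,"dy":0,"dz":-0.02,"roll":0},{"fingers":-1,"dx":0,"dy":0,"dz":-0.06,"roll":0},{"fingers":-1,"dx":0,"dy":0,"dz":-0.12,"roll":0},{"fingers":-1,"dx":0,"dy":0,"dz":-0.17,"roll":0}]}}

```text
time: 9.7
tool_pos: [0.4759, 0.2458, 0.2702]
tcp_rot: [-2.513, -1.886, -0.0]
wrist_force: [0.1, 0.2, 1.3]
width: 1.002
grip_force: 0.0
```

```bash
python3 - <<'E'
from h import *
go(*OBJ['bottle'],.25,-16.1)
p,d=read_camera('scene');P=cloud('scene',d)
m=(P[...,2]>.03)&(P[...,2]<.2)&(np.hypot(P[...,0]-.476,P[...,1]-.245)<.05)
for a in(.03,.06,.09,.12,.15):
    q=P[m&(P[...,2]>a)&(P[...,2]<a+.03)]
    if len(q): print(a,len(q),q.min(0).round(3),q.max(0).round(3))
E
```

```text
pos [0.4759 0.2458 0.2702] yang -16.2 zdir [-0.  0. -1.] -> d [-0.4114  0.2587  0.0202] roll -0.1
0.03 143 [0.447 0.22  0.03 ] [0.489 0.267 0.06 ]
0.06 143 [0.447 0.218 0.06 ] [0.494 0.265 0.09 ]
0.09 143 [0.448 0.219 0.09 ] [0.492 0.263 0.12 ]
0.12 179 [0.449 0.217 0.12 ] [0.494 0.265 0.15 ]
0.15 53 [0.46  0.231 0.15 ] [0.49  0.261 0.17 ]
```

The can stands upright. Next is the bottle.

>>> {"op": "step_arm", "data": {"commands": [{"fingers":-1,"dx":-0.411,"dy":0.259,"dz":0.02,"roll":0},{"fingers":-1,"dx":-0.411,"dy":0.259,"dz":0.02,"roll":0},{"fingers":-1,"dx":-0.411,"dy":0.259,"dz":0.02,"roll":0},{"fingers":-1,"dx":-0.411,"dy":0.259,"dz":0.02,"roll":0},{"fingers":-1,"dx":-0.411,"dy":0.259,"dz":0.02,"roll":0},{"fingers":-1,"dx":-0.411,"dy":0.259,"dz":0.02,"roll":0},{"fingers":-1,"dx":-0.411,"dy":0.259,"dz":0.02,"roll":0},{"fingers":-1,"dx":-0.411,"dy":0.259,"dz":0.02,"roll":0}]}}

```text
time: 10.75
tool_pos: [0.6098, -0.2237, 0.2474]
tcp_rot: [-2.513, -1.883, 0.001]
wrist_force: [-0.3, 0.6, 0.6]
width: 1.004
grip_force: 0.0
```

>>> {"op": "step_arm", "data": {"commands": [{"fingers":-1,"dx":0,"dy":0,"dz":0,"roll":0},{"fingers":-1,"dx":0,"dy":0,"dz":0,"roll":0}]}}

```text
time: 11.0
tool_pos: [0.6093, -0.2207, 0.2477]
tcp_rot: [-2.512, -1.884, 0.001]
wrist_force: [-0.5, 0.1, 0.1]
width: 0.999
grip_force: 0.0
```

```bash
python3 - <<'E'
from h import *
go(*OBJ['bottle'],.045,-16.1)
E
```

```text
pos [ 0.6093 -0.2207  0.2477] yang -16.3 zdir [-0.002  0.001 -1.   ] -> d [-0.0009  0.0006  0.2027] roll -0.2
```

>>> {"op": "step_arm", "data": {"commands": [{"fingers":-1,"dx":-0.001,"dy":0,"dz":0.06,"roll":0},{"fingers":-1,"dx":-0.001,"dy":0,"dz":0.11,"roll":0},{"fingers":-1,"dx":-0.001,"dy":0,"dz":0.16,"roll":0},{"fingers":-1,"dx":-0.001,"dy":0,"dz":0.19,"roll":0},{"fingers":-1,"dx":-0.001,"dy":0,"dz":0.203,"roll":0},{"fingers":-1,"dx":-0.001,"dy":0,"dz":0.203,"roll":0},{"fingers":-1,"dx":-0.001,"dy":0,"dz":0.203,"roll":0}]}}

```text
time: 11.88
tool_pos: [0.6111, -0.2224, 0.048]
tcp_rot: [2.51, 1.885, 0.003]
wrist_force: [-0.2, -0.5, 0.5]
width: 1.004
grip_force: 0.0
```

>>> {"op": "step_arm", "data": {"commands": [{"fingers":1,"dx":0,"dy":0,"dz":0,"roll":0},{"fingers":1,"dx":0,"dy":0,"dz":0,"roll":0},{"fingers":1,"dx":0,"dy":0,"dz":0,"roll":0},{"fingers":1,"dx":0,"dy":0,"dz":0,"roll":0},{"fingers":1,"dx":0,"dy":0,"dz":0,"roll":0},{"fingers":1,"dx":0,"dy":0,"dz":0,"roll":0},{"fingers":1,"dx":0,"dy":0,"dz":0,"roll":0}], "squeeze": 35}}

```text
time: 12.75
tool_pos: [0.61, -0.2224, 0.0465]
tcp_rot: [2.512, 1.885, 0.001]
wrist_force: [0.3, 1.1, 5.2]
width: 0.358
grip_force: 34.8
```

>>> {"op": "step_arm", "data": {"commands": [{"fingers":1,"dx":0,"dy":0,"dz":-0.01,"roll":0},{"fingers":1,"dx":0,"dy":0,"dz":-0.04,"roll":0},{"fingers":1,"dx":0,"dy":0,"dz":-0.08,"roll":0},{"fingers":1,"dx":0,"dy":0,"dz":-0.1,"roll":0},{"fingers":1,"dx":0,"dy":0,"dz":-0.1,"roll":0},{"fingers":1,"dx":0,"dy":0,"dz":-0.1,"roll":0}]}}

```text
time: 13.5
tool_pos: [0.6084, -0.2217, 0.144]
tcp_rot: [-2.511, -1.884, 0.002]
wrist_force: [0.0, 0.1, -2.0]
width: 0.356
grip_force: 34.7
```

```bash
python3 -c "
from h import *
go(*CUP['bottle'],.146,-16.1)"
```

```text
pos [ 0.6084 -0.2217  0.144 ] yang -16.2 zdir [-0.003  0.001 -1.   ] -> d [ 0.2508 -0.2572 -0.0012] roll -0.1
```

>>> {"op": "step_arm", "data": {"commands": [{"fingers":1,"dx":0.02,"dy":-0.021,"dz":0,"roll":0},{"fingers":1,"dx":0.055,"dy":-0.056,"dz":0,"roll":0},{"fingers":1,"dx":0.093,"dy":-0.095,"dz":0,"roll":0},{"fingers":1,"dx":0.133,"dy":-0.136,"dz":0,"roll":0},{"fingers":1,"dx":0.173,"dy":-0.177,"dz":0,"roll":0},{"fingers":1,"dx":0.21,"dy":-0.215,"dz":0,"roll":0},{"fingers":1,"dx":0.24,"dy":-0.246,"dz":0,"roll":0},{"fingers":1,"dx":0.251,"dy":-0.257,"dz":0,"roll":0}]}}

```text
time: 14.5
tool_pos: [0.4302, 0.0919, 0.1438]
tcp_rot: [-2.509, -1.887, 0.005]
wrist_force: [1.1, -0.3, -1.8]
width: 0.354
grip_force: 34.7
```

>>> {"op": "step_arm", "data": {"commands": [{"fingers":1,"dx":0,"dy":0,"dz":0,"roll":0},{"fingers":1,"dx":0,"dy":0,"dz":0,"roll":0},{"fingers":1,"dx":0,"dy":0,"dz":0,"roll":0}]}}

```text
time: 14.88
tool_pos: [0.4336, 0.0897, 0.1458]
tcp_rot: [2.514, 1.884, -0.0]
wrist_force: [0.3, -0.0, -1.5]
width: 0.354
grip_force: 34.7
```

```bash
python3 - <<'E'
from h import *
go(*CUP['bottle'],.053,-16.1)
p,d=read_camera('scene');P=cloud('scene',d)
m=(P[...,2]>.035)&(P[...,2]<.2)&(np.hypot(P[...,0]-.431,P[...,1]-.091)<.05)
for a in(.04,.06,.08,.1,.12):
    q=P[m&(P[...,2]>a)&(P[...,2]<a+.02)]
    if len(q): print(a,len(q),q.min(0).round(3),q.max(0).round(3))
print(P[m][:,2].min())
E
```

```text
pos [0.4336 0.0897 0.1458] yang -16.3 zdir [-0. -0. -1.] -> d [ 0.0007 -0.0024  0.0928] roll -0.2
0.08 6 [0.417 0.08  0.098] [0.43  0.099 0.1  ]
0.1 66 [0.416 0.071 0.1  ] [0.444 0.103 0.12 ]
0.12 73 [0.415 0.073 0.12 ] [0.438 0.1   0.14 ]
0.097621408510142
```

>>> {"op": "step_arm", "data": {"commands": [{"fingers":1,"dx":0.002,"dy":-0.002,"dz":0.025,"roll":0},{"fingers":1,"dx":0.002,"dy":-0.002,"dz":0.05,"roll":0},{"fingers":1,"dx":0.002,"dy":-0.002,"dz":0.072,"roll":0},{"fingers":1,"dx":0.002,"dy":-0.002,"dz":0.085,"roll":0},{"fingers":1,"dx":0.002,"dy":-0.002,"dz":0.09,"roll":0},{"fingers":1,"dx":0.002,"dy":-0.002,"dz":0.092,"roll":0},{"fingers":1,"dx":0.002,"dy":-0.002,"dz":0.092,"roll":0}]}}

```text
time: 15.8
tool_pos: [0.4322, 0.0932, 0.0544]
tcp_rot: [2.512, 1.885, 0.002]
wrist_force: [0.0, 0.6, -1.3]
width: 0.36
grip_force: 34.7
```

>>> {"op": "step_arm", "data": {"commands": [{"fingers":1,"dx":0,"dy":0,"dz":0.0015,"roll":0},{"fingers":1,"dx":0,"dy":0,"dz":0.003,"roll":0},{"fingers":1,"dx":0,"dy":0,"dz":0.003,"roll":0}]}}

```text
time: 16.18
tool_pos: [0.4324, 0.0932, 0.0519]
tcp_rot: [2.512, 1.885, 0.002]
wrist_force: [-1.4, -1.5, 5.1]
width: 0.358
grip_force: 34.4
```

Contact. Release, rise and look.

>>> {"op": "step_arm", "data": {"commands": [{"fingers":0,"dx":0,"dy":0,"dz":-0.001,"roll":0},{"fingers":-1,"dx":0,"dy":0,"dz":-0.001,"roll":0},{"fingers":-1,"dx":0,"dy":0,"dz":-0.001,"roll":0},{"fingers":-1,"dx":0,"dy":0,"dz":-0.001,"roll":0},{"fingers":-1,"dx":0,"dy":0,"dz":-0.03,"roll":0},{"fingers":-1,"dx":0,"dy":0,"dz":-0.08,"roll":0},{"fingers":-1,"dx":0,"dy":0,"dz":-0.13,"roll":0},{"fingers":-1,"dx":0,"dy":0,"dz":-0.15,"roll":0}]}}

```text
time: 17.18
tool_pos: [0.4335, 0.0934, 0.2045]
tcp_rot: [2.511, 1.884, 0.008]
wrist_force: [0.7, 0.5, 0.3]
width: 1.002
grip_force: 0.0
```

```bash
python3 - <<'E'
from h import *
go(*OBJ['jar'],.15,-16.1)
p,d=read_camera('scene');P=cloud('scene',d)
m=(P[...,2]>.035)&(P[...,2]<.15)&(np.hypot(P[...,0]-.431,P[...,1]-.091)<.05)
for a in(.04,.06,.08,.1,.12):
    q=P[m&(P[...,2]>a)&(P[...,2]<a+.02)]
    if len(q): print(a,len(q),q.min(0).round(3),q.max(0).round(3))
E
```

```text
pos [0.4335 0.0934 0.2045] yang -16.2 zdir [ 0.006  0.001 -1.   ] -> d [-0.2646  0.1543  0.0547] roll -0.1
0.04 66 [0.414 0.076 0.04 ] [0.438 0.106 0.06 ]
0.06 64 [0.414 0.076 0.06 ] [0.437 0.102 0.08 ]
0.08 74 [0.414 0.077 0.08 ] [0.444 0.105 0.099]
0.1 25 [0.421 0.084 0.101] [0.436 0.099 0.118]
0.12 1 [0.431 0.093 0.12 ] [0.431 0.093 0.12 ]
```

The bottle is upright, with its top at 0.12 m. Next is the jar.

>>> {"op": "step_arm", "data": {"commands": [{"fingers":-1,"dx":-0.05,"dy":0.029,"dz":0,"roll":0},{"fingers":-1,"dx":-0.264,"dy":0.154,"dz":0,"roll":0},{"fingers":-1,"dx":-0.264,"dy":0.154,"dz":0,"roll":0},{"fingers":-1,"dx":-0.264,"dy":0.154,"dz":0.05,"roll":0},{"fingers":-1,"dx":-0.264,"dy":0.154,"dz":0.05,"roll":0},{"fingers":-1,"dx":-0.264,"dy":0.154,"dz":0.05,"roll":0},{"fingers":-1,"dx":-0.264,"dy":0.154,"dz":0.05,"roll":0},{"fingers":-1,"dx":-0.264,"dy":0.154,"dz":0.05,"roll":0}]}}

```text
time: 18.23
tool_pos: [0.5056, -0.2022, 0.1511]
tcp_rot: [-2.512, -1.887, -0.001]
wrist_force: [0.0, -0.1, 0.9]
width: 1.001
grip_force: 0.0
```

```bash
python3 - <<'E'
from h import *
go(*OBJ['jar'],.018,-16.1)
E
```

```text
pos [ 0.5056 -0.2022  0.1511] yang -16.2 zdir [ 0.  0. -1.] -> d [-0.0008  0.0027  0.1331] roll -0.1
```

>>> {"op": "step_arm", "data": {"commands": [{"fingers":-1,"dx":-0.001,"dy":0.002,"dz":0.04,"roll":0},{"fingers":-1,"dx":-0.001,"dy":0.002,"dz":0.08,"roll":0},{"fingers":-1,"dx":-0.001,"dy":0.002,"dz":0.115,"roll":0},{"fingers":-1,"dx":-0.001,"dy":0.002,"dz":0.132,"roll":0},{"fingers":-1,"dx":-0.001,"dy":0.002,"dz":0.132,"roll":0},{"fingers":-1,"dx":-0.001,"dy":0.002,"dz":0.132,"roll":0}]}}

```text
time: 18.98
tool_pos: [0.5088, -0.2052, 0.0206]
tcp_rot: [2.51, 1.885, 0.002]
wrist_force: [-0.6, 0.4, 0.8]
width: 1.0
grip_force: 0.0
```

>>> {"op": "step_arm", "data": {"commands": [{"fingers":1,"dx":0,"dy":0,"dz":0,"roll":0},{"fingers":1,"dx":0,"dy":0,"dz":0,"roll":0},{"fingers":1,"dx":0,"dy":0,"dz":0,"roll":0},{"fingers":1,"dx":0,"dy":0,"dz":0,"roll":0},{"fingers":1,"dx":0,"dy":0,"dz":0,"roll":0},{"fingers":1,"dx":0,"dy":0,"dz":0,"roll":0},{"fingers":1,"dx":0,"dy":0,"dz":0,"roll":0}], "squeeze": 45}}

```text
time: 19.85
tool_pos: [0.5079, -0.2053, 0.0199]
tcp_rot: [2.512, 1.885, 0.001]
wrist_force: [-1.4, 0.2, 5.9]
width: 0.461
grip_force: 45.0
```

>>> {"op": "step_arm", "data": {"commands": [{"fingers":1,"dx":0,"dy":0,"dz":-0.01,"roll":0},{"fingers":1,"dx":0,"dy":0,"dz":-0.04,"roll":0},{"fingers":1,"dx":0,"dy":0,"dz":-0.09,"roll":0},{"fingers":1,"dx":0,"dy":0,"dz":-0.14,"roll":0},{"fingers":1,"dx":0,"dy":0,"dz":-0.16,"roll":0},{"fingers":1,"dx":0,"dy":0,"dz":-0.16,"roll":0},{"fingers":1,"dx":0,"dy":0,"dz":-0.16,"roll":0}]}}

```text
time: 20.72
tool_pos: [0.5064, -0.2045, 0.1776]
tcp_rot: [-2.511, -1.885, 0.002]
wrist_force: [-0.7, 0.5, -0.8]
width: 0.46
grip_force: 45.4
```

```bash
python3 - <<'E'
from h import *
go(*CUP['jar'],.178,-16.1)
E
```

```text
pos [ 0.5064 -0.2045  0.1776] yang -16.2 zdir [-0.002  0.001 -1.   ] -> d [ 0.3428 -0.1546 -0.    ] roll -0.1
```

>>> {"op": "step_arm", "data": {"commands": [{"fingers":1,"dx":0.025,"dy":-0.011,"dz":0,"roll":0},{"fingers":1,"dx":0.07,"dy":-0.032,"dz":0,"roll":0},{"fingers":1,"dx":0.125,"dy":-0.056,"dz":0,"roll":0},{"fingers":1,"dx":0.18,"dy":-0.081,"dz":0,"roll":0},{"fingers":1,"dx":0.235,"dy":-0.106,"dz":0,"roll":0},{"fingers":1,"dx":0.285,"dy":-0.128,"dz":0,"roll":0},{"fingers":1,"dx":0.325,"dy":-0.147,"dz":0,"roll":0},{"fingers":1,"dx":0.343,"dy":-0.155,"dz":0,"roll":0}]}}

```text
time: 21.72
tool_pos: [0.4522, 0.1695, 0.1766]
tcp_rot: [-2.509, -1.888, 0.006]
wrist_force: [-0.3, -0.7, -0.8]
width: 0.461
grip_force: 45.4
```

>>> {"op": "step_arm", "data": {"commands": [{"fingers":1,"dx":0,"dy":0,"dz":0,"roll":0},{"fingers":1,"dx":0,"dy":0,"dz":0,"roll":0},{"fingers":1,"dx":0,"dy":0,"dz":0,"roll":0}]}}

```text
time: 22.1
tool_pos: [0.4542, 0.1667, 0.1783]
tcp_rot: [-2.514, -1.884, 0.002]
wrist_force: [0.7, 0.2, -0.5]
width: 0.461
grip_force: 45.4
```

```bash
python3 - <<'E'
from h import *
go(*CUP['jar'],.026,-16.1)
p,d=read_camera('scene');P=cloud('scene',d)
cv2.imwrite('pics/carry3.png',cv2.resize(p[60:240,110:310],None,fx=3.3,fy=3.3,interpolation=cv2.INTER_CUBIC))
E
```

```text
pos [0.4542 0.1667 0.1783] yang -16.3 zdir [-0.001 -0.001 -1.   ] -> d [ 0.0011 -0.0007  0.1523] roll -0.2
```

View pics/carry3.png

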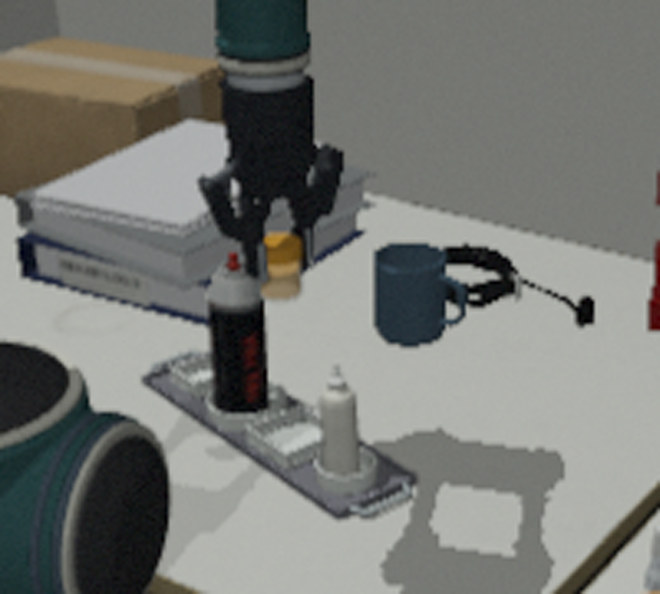

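The jar hangs upright by its lid at (282,265), and the can at (240,340) and bottle at (340,430) stand in their cups. Lowering it now.

>>> {"op": "step_arm", "data": {"commands": [{"fingers":1,"dx":0.001,"dy":0,"dz":0.03,"roll":0},{"fingers":1,"dx":0.001,"dy":0,"dz":0.07,"roll":0},{"fingers":1,"dx":0.001,"dy":0,"dz":0.11,"roll":0},{"fingers":1,"dx":0.001,"dy":0,"dz":0.138,"roll":0},{"fingers":1,"dx":0.001,"dy":0,"dz":0.147,"roll":0},{"fingers":1,"dx":0.001,"dy":0,"dz":0.151,"roll":0},{"fingers":1,"dx":0.001,"dy":0,"dz":0.151,"roll":0}]}}

```text
time: 23.02
tool_pos: [0.4557, 0.1688, 0.0288]
tcp_rot: [2.513, 1.885, 0.003]
wrist_force: [-0.1, 0.2, -0.4]
width: 0.459
grip_force: 45.4
```

>>> {"op": "step_arm", "data": {"commands": [{"fingers":1,"dx":0,"dy":0,"dz":0.001,"roll":0},{"fingers":1,"dx":0,"dy":0,"dz":0.003,"roll":0},{"fingers":1,"dx":0,"dy":0,"dz":0.003,"roll":0}]}}

```text
time: 23.4
tool_pos: [0.4554, 0.169, 0.0255]
tcp_rot: [2.512, 1.886, 0.003]
wrist_force: [-0.2, 0.8, 2.0]
width: 0.46
grip_force: 45.7
```

>>> {"op": "step_arm", "data": {"commands": [{"fingers":0,"dx":0,"dy":0,"dz":0,"roll":0},{"fingers":-1,"dx":0,"dy":0,"dz":0,"roll":0},{"fingers":-1,"dx":0,"dy":0,"dz":0,"roll":0},{"fingers":-1,"dx":0,"dy":0,"dz":0,"roll":0},{"fingers":-1,"dx":0,"dy":0,"dz":-0.03,"roll":0},{"fingers":-1,"dx":0,"dy":0,"dz":-0.09,"roll":0},{"fingers":-1,"dx":0,"dy":0,"dz":-0.15,"roll":0},{"fingers":-1,"dx":0,"dy":0,"dz":-0.2,"roll":0}]}}

```text
time: 24.4
tool_pos: [0.4549, 0.1688, 0.2274]
tcp_rot: [2.512, 1.885, 0.003]
wrist_force: [-0.0, 0.2, 0.8]
width: 1.0
grip_force: 0.0
```

```bash
python3 - <<'E'
from h import *
go(*OBJ['tube'],.2,-70.5)
E
```

```text
pos [0.4549 0.1688 0.2274] yang -16.2 zdir [ 0.002  0.001 -1.   ] -> d [-0.4621  0.2608  0.0274] roll 54.3
```

>>> {"op": "step_arm", "data": {"commands": [{"fingers":-1,"dx":-0.462,"dy":0.261,"dz":0.01,"roll":54},{"fingers":-1,"dx":-0.462,"dy":0.261,"dz":0.01,"roll":54},{"fingers":-1,"dx":-0.462,"dy":0.261,"dz":0.01,"roll":54},{"fingers":-1,"dx":-0.462,"dy":0.261,"dz":0.01,"roll":54},{"fingers":-1,"dx":-0.462,"dy":0.261,"dz":0.02,"roll":54},{"fingers":-1,"dx":-0.462,"dy":0.261,"dz":0.02,"roll":54},{"fingers":-1,"dx":-0.462,"dy":0.261,"dz":0.02,"roll":54},{"fingers":-1,"dx":-0.462,"dy":0.261,"dz":0.02,"roll":54}]}}

```text
time: 25.4
tool_pos: [0.5691, -0.3197, 0.2062]
tcp_rot: [-3.095, -0.539, -0.0]
wrist_force: [0.1, -0.2, -0.2]
width: 0.997
grip_force: 0.0
```

```bash
python3 - <<'E'
from h import *
go(*OBJ['tube'],.2,-70.5)
E
```

```text
pos [ 0.5691 -0.3197  0.2062] yang -70.2 zdir [ 0.  0. -1.] -> d [-0.0028  0.0288  0.0062] roll 0.3
```

>>> {"op": "step_arm", "data": {"commands": [{"fingers":-1,"dx":-0.003,"dy":0.029,"dz":0.006,"roll":0},{"fingers":-1,"dx":-0.003,"dy":0.029,"dz":0.006,"roll":0},{"fingers":-1,"dx":-0.003,"dy":0.029,"dz":0.006,"roll":0}]}}

```text
time: 25.78
tool_pos: [0.5756, -0.3452, 0.2001]
tcp_rot: [-3.094, -0.539, 0.001]
wrist_force: [0.9, 0.5, -0.2]
width: 0.997
grip_force: 0.0
```

```bash
python3 - <<'E'
from h import *
go(*OBJ['tube'],.018,-70.5)
E
```

```text
pos [ 0.5756 -0.3452  0.2001] yang -70.2 zdir [-0.001  0.001 -1.   ] -> d [-0.0003  0.0029  0.1821] roll 0.3
```

>>> {"op": "step_arm", "data": {"commands": [{"fingers":-1,"dx":0,"dy":0.002,"dz":0.05,"roll":0},{"fingers":-1,"dx":0,"dy":0.002,"dz":0.1,"roll":0},{"fingers":-1,"dx":0,"dy":0.002,"dz":0.145,"roll":0},{"fingers":-1,"dx":0,"dy":0.002,"dz":0.17,"roll":0},{"fingers":-1,"dx":0,"dy":0.002,"dz":0.182,"roll":0},{"fingers":-1,"dx":0,"dy":0.002,"dz":0.182,"roll":0},{"fingers":-1,"dx":0,"dy":0.002,"dz":0.182,"roll":0}]}}

```text
time: 26.65
tool_pos: [0.578, -0.3483, 0.0206]
tcp_rot: [3.093, 0.54, 0.004]
wrist_force: [0.2, -0.2, 0.1]
width: 1.001
grip_force: 0.0
```

>>> {"op": "step_arm", "data": {"commands": [{"fingers":1,"dx":0,"dy":0,"dz":0,"roll":0},{"fingers":1,"dx":0,"dy":0,"dz":0,"roll":0},{"fingers":1,"dx":0,"dy":0,"dz":0,"roll":0},{"fingers":1,"dx":0,"dy":0,"dz":0,"roll":0},{"fingers":1,"dx":0,"dy":0,"dz":0,"roll":0},{"fingers":1,"dx":0,"dy":0,"dz":0,"roll":0},{"fingers":1,"dx":0,"dy":0,"dz":0,"roll":0},{"fingers":1,"dx":0,"dy":0,"dz":0,"roll":0}], "squeeze": 25}}

```text
time: 27.65
tool_pos: [0.5769, -0.3481, 0.0188]
tcp_rot: [3.094, 0.539, 0.001]
wrist_force: [-0.3, -1.0, 2.4]
width: 0.259
grip_force: 24.5
```

>>> {"op": "step_arm", "data": {"commands": [{"fingers":1,"dx":0,"dy":0,"dz":-0.01,"roll":0},{"fingers":1,"dx":0,"dy":0,"dz":-0.04,"roll":0},{"fingers":1,"dx":0,"dy":0,"dz":-0.09,"roll":0},{"fingers":1,"dx":0,"dy":0,"dz":-0.14,"roll":0},{"fingers":1,"dx":0,"dy":0,"dz":-0.19,"roll":0},{"fingers":1,"dx":0,"dy":0,"dz":-0.22,"roll":0},{"fingers":1,"dx":0,"dy":0,"dz":-0.235,"roll":0},{"fingers":1,"dx":0,"dy":0,"dz":-0.235,"roll":0}]}}

```text
time: 28.65
tool_pos: [0.5769, -0.3479, 0.2544]
tcp_rot: [3.094, 0.539, 0.002]
wrist_force: [-0.3, -0.9, -1.6]
width: 0.262
grip_force: 24.5
```

```bash
python3 - <<'E'
from h import *
go(*CUP['tube'],.252,-16.1)
E
```

```text
pos [ 0.5769 -0.3479  0.2544] yang -70.2 zdir [ 0.001 -0.001 -1.   ] -> d [ 0.1523 -0.6566  0.0018] roll -54.1
```

>>> {"op": "step_arm", "data": {"commands": [{"fingers":1,"dx":0.005,"dy":-0.02,"dz":0,"roll":-4},{"fingers":1,"dx":0.014,"dy":-0.06,"dz":0,"roll":-11},{"fingers":1,"dx":0.026,"dy":-0.11,"dz":0,"roll":-19},{"fingers":1,"dx":0.037,"dy":-0.16,"dz":0,"roll":-27},{"fingers":1,"dx":0.049,"dy":-0.21,"dz":0,"roll":-35},{"fingers":1,"dx":0.06,"dy":-0.26,"dz":0,"roll":-43},{"fingers":1,"dx":0.072,"dy":-0.31,"dz":0,"roll":-50},{"fingers":1,"dx":0.081,"dy":-0.35,"dz":0,"roll":-54}]}}

```text
time: 29.65
tool_pos: [0.5326, 0.0109, 0.2507]
tcp_rot: [-2.507, -1.888, 0.005]
wrist_force: [0.9, 0.0, -0.1]
width: 0.262
grip_force: 24.5
```

```bash
python3 - <<'E'
from h import *
go(*CUP['tube'],.252,-16.1)
E
```

```text
pos [0.5326 0.0109 0.2507] yang -16.0 zdir [-0.005  0.    -1.   ] -> d [ 0.2889 -0.1189 -0.001 ] roll 0.1
```

>>> {"op": "step_arm", "data": {"commands": [{"fingers":1,"dx":0.03,"dy":-0.012,"dz":0,"roll":0},{"fingers":1,"dx":0.075,"dy":-0.031,"dz":0,"roll":0},{"fingers":1,"dx":0.125,"dy":-0.051,"dz":0,"roll":0},{"fingers":1,"dx":0.175,"dy":-0.072,"dz":0,"roll":0},{"fingers":1,"dx":0.225,"dy":-0.093,"dz":0,"roll":0},{"fingers":1,"dx":0.265,"dy":-0.109,"dz":0,"roll":0},{"fingers":1,"dx":0.289,"dy":-0.119,"dz":0,"roll":0},{"fingers":1,"dx":0.289,"dy":-0.119,"dz":0,"roll":0}]}}

```text
time: 30.65
tool_pos: [0.4993, 0.3208, 0.2506]
tcp_rot: [-2.509, -1.889, 0.007]
wrist_force: [-0.3, 0.1, -0.6]
width: 0.258
grip_force: 24.5
```

>>> {"op": "step_arm", "data": {"commands": [{"fingers":1,"dx":0,"dy":0,"dz":0,"roll":0},{"fingers":1,"dx":0,"dy":0,"dz":0,"roll":0}]}}

```text
time: 30.9
tool_pos: [0.5009, 0.3185, 0.2528]
tcp_rot: [2.514, 1.884, -0.002]
wrist_force: [0.1, -0.5, 0.1]
width: 0.266
grip_force: 24.6
```

```bash
python3 - <<'E'
from h import *
go(*CUP['tube'],.03,-16.1)
p,d=read_camera('scene');P=cloud('scene',d)
cv2.imwrite('pics/carry4.png',cv2.resize(p[30:210,90:290],None,fx=3.3,fy=3.3,interpolation=cv2.INTER_CUBIC))
E
```

```text
pos [0.5009 0.3185 0.2528] yang -16.3 zdir [-0.001 -0.001 -1.   ] -> d [ 0.0023 -0.0034  0.2228] roll -0.2
```

View pics/carry4.png

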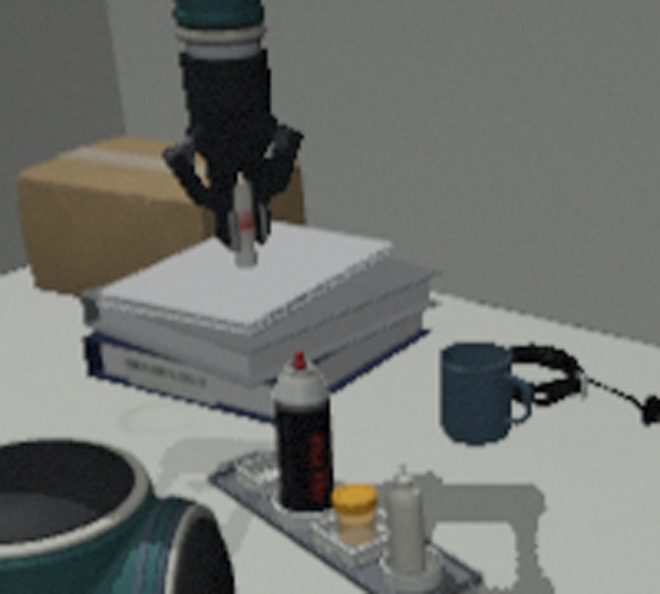

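The tube hangs upright, cap down at (247,265). The jar, can and bottle sit properly in their cups. Lowering it, with one correction on the way.

>>> {"op": "step_arm", "data": {"commands": [{"fingers":1,"dx":0.002,"dy":-0.003,"dz":0.02,"roll":0},{"fingers":1,"dx":0.002,"dy":-0.003,"dz":0.06,"roll":0},{"fingers":1,"dx":0.002,"dy":-0.003,"dz":0.1,"roll":0},{"fingers":1,"dx":0.002,"dy":-0.003,"dz":0.135,"roll":0},{"fingers":1,"dx":0.002,"dy":-0.003,"dz":0.16,"roll":0},{"fingers":1,"dx":0.002,"dy":-0.003,"dz":0.17,"roll":0},{"fingers":1,"dx":0.002,"dy":-0.003,"dz":0.17,"roll":0},{"fingers":1,"dx":0.002,"dy":-0.003,"dz":0.17,"roll":0}]}}

```text
time: 31.95
tool_pos: [0.4996, 0.3229, 0.0848]
tcp_rot: [2.513, 1.885, 0.004]
wrist_force: [0.1, 0.5, -0.1]
width: 0.265
grip_force: 24.6
```

```bash
python3 - <<'E'
from h import *
go(*CUP['tube'],.027,-16.1)
p,d=read_camera('scene');P=cloud('scene',d)
m=(P[...,2]>.04)&(P[...,2]<.12)&(np.hypot(P[...,0]-.498,P[...,1]-.321)<.045)
for a in(.04,.055,.07,.085,.1):
    q=P[m&(P[...,2]>a)&(P[...,2]<a+.015)]
    if len(q): print(a,len(q),q.min(0).round(3),q.max(0).round(3))
cv2.imwrite('pics/low4.png',cv2.resize(p[90:210,100:260],None,fx=4.5,fy=4.5,interpolation=cv2.INTER_CUBIC))
E
```

```text
pos [0.4996 0.3229 0.0848] yang -16.2 zdir [ 0.002  0.001 -1.   ] -> d [-0.002  -0.0011  0.0578] roll -0.1
0.055 9 [0.486 0.313 0.064] [0.499 0.33  0.07 ]
0.07 31 [0.481 0.31  0.072] [0.509 0.33  0.085]
0.085 44 [0.472 0.309 0.086] [0.511 0.338 0.099]
0.1 55 [0.47  0.305 0.1  ] [0.512 0.335 0.115]
```

View pics/low4.png

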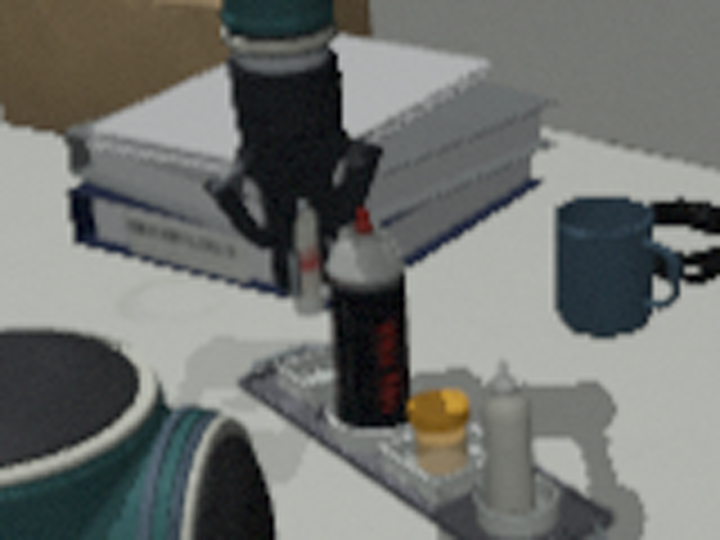

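The tube is upright over the small square cup, clear of the can. Continuing down.

>>> {"op": "step_arm", "data": {"commands": [{"fingers":1,"dx":-0.002,"dy":-0.001,"dz":0.02,"roll":0},{"fingers":1,"dx":-0.002,"dy":-0.001,"dz":0.04,"roll":0},{"fingers":1,"dx":-0.002,"dy":-0.001,"dz":0.053,"roll":0},{"fingers":1,"dx":-0.002,"dy":-0.001,"dz":0.058,"roll":0},{"fingers":1,"dx":-0.002,"dy":-0.001,"dz":0.058,"roll":0},{"fingers":1,"dx":-0.002,"dy":-0.001,"dz":0.058,"roll":0}]}}

```text
time: 32.75
tool_pos: [0.4976, 0.3211, 0.026]
tcp_rot: [2.513, 1.886, 0.002]
wrist_force: [0.2, -0.8, 0.1]
width: 0.263
grip_force: 24.6
```

>>> {"op": "step_arm", "data": {"commands": [{"fingers":1,"dx":0,"dy":0,"dz":0.001,"roll":0},{"fingers":1,"dx":0,"dy":0,"dz":0.001,"roll":0},{"fingers":1,"dx":0,"dy":0,"dz":0.001,"roll":0}]}}

```text
time: 33.12
tool_pos: [0.4972, 0.3208, 0.0247]
tcp_rot: [2.513, 1.886, 0.0]
wrist_force: [-0.4, 0.6, -0.2]
width: 0.263
grip_force: 24.6
```

>>> {"op": "step_arm", "data": {"commands": [{"fingers":1,"dx":0,"dy":0,"dz":0.001,"roll":0},{"fingers":1,"dx":0,"dy":0,"dz":0.0015,"roll":0},{"fingers":1,"dx":0,"dy":0,"dz":0.0015,"roll":0}]}}

```text
time: 33.5
tool_pos: [0.4977, 0.3212, 0.0243]
tcp_rot: [-2.513, -1.886, -0.002]
wrist_force: [-1.5, -1.0, 7.1]
width: 0.263
grip_force: 24.7
```

Contact. Ease off 1 mm, open gently, and rise.

>>> {"op": "step_arm", "data": {"commands": [{"fingers":1,"dx":0,"dy":0,"dz":-0.001,"roll":0},{"fingers":0.2,"dx":0,"dy":0,"dz":-0.001,"roll":0},{"fingers":-0.2,"dx":0,"dy":0,"dz":-0.001,"roll":0},{"fingers":-0.6,"dx":0,"dy":0,"dz":-0.001,"roll":0},{"fingers":-0.6,"dx":0,"dy":0,"dz":-0.02,"roll":0},{"fingers":-0.6,"dx":0,"dy":0,"dz":-0.07,"roll":0},{"fingers":-0.6,"dx":0,"dy":0,"dz":-0.13,"roll":0},{"fingers":-0.6,"dx":0,"dy":0,"dz":-0.19,"roll":0}]}}

```text
time: 34.5
tool_pos: [0.4971, 0.3207, 0.2163]
tcp_rot: [2.513, 1.885, 0.002]
wrist_force: [0.3, 1.4, -0.3]
width: 0.799
grip_force: 0.0
```

>>> {"op": "step_arm", "data": {"commands": [{"fingers":-0.6,"dx":-0.3,"dy":0.05,"dz":-0.03,"roll":0},{"fingers":-0.6,"dx":-0.3,"dy":0.05,"dz":-0.03,"roll":0},{"fingers":-0.6,"dx":-0.3,"dy":0.05,"dz":-0.03,"roll":0},{"fingers":-0.6,"dx":-0.3,"dy":0.05,"dz":-0.03,"roll":0},{"fingers":-0.6,"dx":-0.3,"dy":0.05,"dz":-0.03,"roll":0},{"fingers":-0.6,"dx":-0.3,"dy":0.05,"dz":-0.03,"roll":0},{"fingers":-0.6,"dx":-0.3,"dy":0.05,"dz":-0.03,"roll":0}]}}

```text
time: 35.38
tool_pos: [0.4615, 0.0188, 0.2441]
tcp_rot: [2.514, 1.884, 0.003]
wrist_force: [-0.2, -0.7, -0.1]
width: 0.802
grip_force: 0.0
```

```bash
python3 - <<'E'
from h import *
ims=[]
for n,(a,b,c,e) in(("top",(180,260,110,260)),("scene",(100,260,140,400))):
    p,d=read_camera(n);P=cloud(n,d)
    ims.append(cv2.resize(p[a:b,c:e],(700,int(700*(b-a)/(e-c))),interpolation=cv2.INTER_CUBIC)[:300] if n=="top" else cv2.resize(p[a:b,c:e],(490,300)))
    for k,(x,y) in CUP.items():
        m=(P[...,2]>.03)&(P[...,2]<.19)&(np.hypot(P[...,0]-x,P[...,1]-y)<.036);q=P[m]
        if len(q): print(n,k,len(q),q.min(0).round(3),q.max(0).round(3))
ims[1]=cv2.copyMakeBorder(ims[1],0,0,0,210,cv2.BORDER_CONSTANT)
cv2.imwrite('pics/end.png',np.vstack(ims))
E
```

```text
top spray 444 [0.449 0.219 0.03 ] [0.503 0.274 0.172]
top bottle 78 [0.416 0.079 0.036] [0.434 0.109 0.122]
top jar 11 [0.443 0.185 0.052] [0.455 0.192 0.056]
top tube 68 [0.484 0.313 0.03 ] [0.506 0.327 0.083]
scene spray 662 [0.447 0.216 0.03 ] [0.494 0.266 0.171]
scene bottle 261 [0.412 0.076 0.03 ] [0.445 0.105 0.12 ]
scene jar 157 [0.432 0.148 0.03 ] [0.474 0.189 0.058]
scene tube 97 [0.484 0.311 0.031] [0.507 0.329 0.082]
```

View pics/end.png

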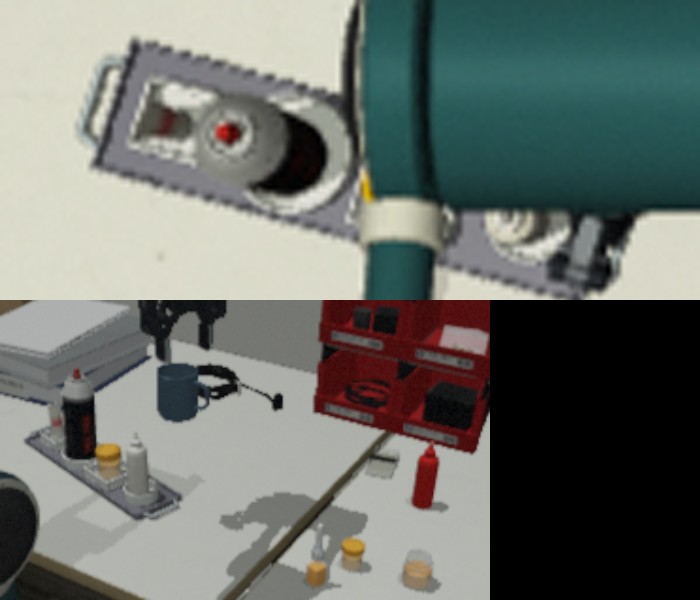

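All four stand upright in their cups, with tops at 172, 120, 56 and 82 mm (each item's height plus 6 mm). The open jar, lacquer bottle, small jar and red bottle are untouched, and the gripper is clear.

```bash
python3 -c "
from h import *
print(finish_job())"
```

```text
the job is handed in; nothing more can be done
None
```

The job is handed in at about 35 s of robot time: the spray can, white bottle, closed jar and paste tube each stand upright on the floor of their cups, and everything else was left where it was.

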